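# Load the back-up cell of the barcode scanner's base station

## Robot

A 6-joint arm with a two-finger parallel gripper is mounted at the origin on the work surface. World frame = base frame: x ahead of the robot, y to its left, z up, the work surface at z = 0. Lengths are in m, angles in rad, forces in N, time in s.
With the tool pointing down it reaches from about 0.4 to 0.825 m from the base axis. Payload 7 kg.
Tool frame: the origin (TCP) lies between the finger pads; the fingertips stand 8 mm ahead of it and the grasp point (between the pads) lies 11 mm behind it (arm.finger_overhang is the distance from the TCP to the fingertips, in m); z points along the fingers, y is the line along which they close (so a half turn about z gives the same grasp; the last joint's range is limited). The gripper opens to 88 mm and grips with 3 to 60 N. Pads are 19 mm wide; open, the fingers measure 130 mm over their backs; the gripper's body (78 mm by 193 mm) begins 47 mm behind the grasp point.
Start: joints at [1.511, 0.359, 0.012, 0, -1.224, -0.288], TCP at [0.23, 0.635, 0.235] pointing down, gripper open.
Joint ranges: [-3.07, 3.07], [-1.43, 2.12], [-1.02, 1.25], [-3.03, 1.67], [-3.05, -0], [-3.03, 3.03]. Speed limits (rad/s): [2.39, 2.39, 3.01, 3.14, 3.14, 3.14].

## Interface

Orientations are given as [roll, pitch, yaw] about the fixed x, y, z axes, in that order (R = Rz(yaw) Ry(pitch) Rx(roll)).
In Python, from station import arm gives the robot as it stands.
- The arm moves only by the tool move_arm, never from a script. Its argument "rows" is text: rows parted by semicolons, each of 7 numbers parted by spaces: the turn, a rotation vector about the tool's x, y, z in degrees, then the shift along the tool's x, y, z in m, then the finger opening in m, from 0 to 0.0876. A call has 1 to 8 rows; each row shifts and turns the commanded pose from where the row before left it, along the tool's axes as they then stand; what a row does not reach is not made up. A row lasts 1/8 s, in which the tool goes at most 62.5 mm and 10.7 degrees, less where a joint would pass 70% of its speed; a pose out of reach is approached as far as the arm can. A call is refused whole if a number of a shift passes 0.0625 or a number of a turn 10.7, either way. A call with a gripper value outside its range is refused whole. The fingers move at their own pace and stop on an object; "squeeze" is the grip in N (left out, the last holds). Time passes only in rows, so rows that do not move let the fingers close. It gives the time, the measured TCP pose, the force, the opening and the grip force at its end, in the units of the state.
- arm.get_state(): the state, without advancing time (a new reading comes with each control period).
- arm.grab_frame(name): name is "side" or "top"; returns (picture, depth): 420x560x3 uint8, blue, green, red; 420x560 float32, m along the optical axis (not along the pixel's ray), 0 where there is no reading.
- arm.camera_model(name): a dict with "mtx" (3x3 intrinsics, pixels), "camera_from_world" (4x4, takes a point from world to camera coordinates). Camera axes: x right, y down, z forward; pixel columns grow to the right and rows downward; lengths in m; the calibration is good to about 2 mm. A picture is of the moment at which its call begins. camera_model takes no time and is no camera call.
- arm.job_done(): hands the job in; it is judged then, once.
The state is a dict: "t": time; "q": joint angles; "qd": joint speeds; "joint_efforts": joint torques, N m; "eef_pos": TCP position; "ee_rot": TCP orientation; "force": force on the tool from outside, world axes, zero at the start; "moment": the same for the moment, N m; "width": finger opening in m; "gripper_force": force on a finger pad.
Only numpy, scipy, OpenCV 4.12 (cv2) and the standard library are available. Lean on these libraries where they do the work, as an engineer would, in place of code of your own. Each camera call takes 0.05 s, during which the arm holds its last target. There are 200 camera calls.

## Task

Fit the thick battery cell into the open battery compartment of the scanner's base: press its flat end against the coil spring, roll the other end down past the retaining lip, and leave the cell lying level in its cradle with its raised contact end held under the lip. Press no harder than a firm thumb would, keeping all the forces on the compartment together below 25 N, and leave the other things on the bench where they are.

Things in the scene. Friction and masses are not known exactly. Their poses are not given: they have to be found in the camera images.
- cell_center (a point): centre of the thick cell, a loose grey cylinder 26 mm in diameter and 65 mm long overall, 90 g nominal, lying on the bench. Its x axis runs along the cylinder: +x towards the raised round contact (10 mm in diameter, standing 2 mm out of the end, included in the 65 mm), -x towards the flat end. The cell may roll about x. At the start its x axis points within 0.7 rad of world -x, towards the robot.
- cell_tip (a point): middle of the outer face of the cell's raised contact, 32.5 mm from the cell's centre; axes as for cell_center
- dock: the scanner's base station, opened, fixed to the bench: white floor plate 190 x 136 mm (x, y), top 8 mm above the bench, rim to 15 mm. Origin: centre of its underside; x points from spring (far end) to lip (near end), roughly towards the robot. A grey battery insert stands on it, clamped firmly, but slid up to 12 mm forward or back along dock x from its nominal place, differently each time: this shift is not measured.
- seat (a point): nominal centre of the seated cell, 40 mm above the bench on the dock's centre line; axes as the dock's, x towards the lip. A V cradle, 23 mm wide, from x = -42 to +30 mm, carries the cell from below; beside it the space is open for fingers down to the floor plate, 32 mm below. Once seated the raised contact touches the contact face and the spring stays pressed in 3 mm.
- lip (a point): nominal middle of the retaining lip's round front edge: a grey ledge 30 mm wide, 3 mm thick, underside 14.5 mm and top 17.5 mm above the cell axis, standing 6.4 mm out of the upright contact face (which is nominally at seat x = +32.5 mm). The block behind is 44 mm wide and no higher. It shifts with the insert; this point does not.
- spring_face (a point): nominal middle of the free spring's round cap, 11.6 mm in diameter, at seat x = -29.5 mm on the cell axis; solid at x = -42 mm. The spring's block, 44 mm wide, top 11 mm above the axis, runs from x = -46 to -66 mm. It shifts with the insert; this point does not, nor does it move with the spring.
- coil (a joint): how far the spring cap is pressed in, m: 0 free, 0.003 with the cell seated, 0.0125 solid. It pushes the cell towards the lip with 1.5 N plus 0.6 N per mm. To let the cell's end roll past the lip it must be pressed back about 10 to 11.5 mm while the cell is still tilted 0.5 to 0.6 rad.
- slim_cell_center (a point): centre of a slimmer cell, 14 mm in diameter and 50 mm long, lying on the bench; not to be used or moved
- tube_center (a point): middle of a capped sample tube, 77 mm long and 16 mm in diameter at the cap, lying on the bench; not to be moved
- cover: the compartment's white cover plate, 100 x 70 x 9 mm, lying beside the base; origin at the centre of its underside; not to be moved
- driver: a screwdriver lying on the bench; not to be moved

How it is judged:
By the outcome, as a careful person would: the job done as asked, in the order asked, and still so for the second after the job is handed in, with the robot touching nothing.
It also fails if it takes over 54 s, if anything falls off the work surface, if the arm or the gripper's body presses on something with over 40 N, if the wrist force passes 120 N, or if a joint passes its speed limit or range.

## Working session

There is one attempt and no reset: what is moved stays moved. The work goes in short steps, Python scripts to look and compute and a tool call to move; the robot and the scene stay as the last step left them, time stands still between calls to the robot, and variables do not carry over. Pictures are saved under pics/ and viewed, at most 10 in all, crops included, and the job is handed in when it is done.

Besides the shell and the picture viewer there is one more tool, called after "Call:" as a command line: name --argument value ..., lists and objects as JSON in quotes. move_arm: Moves the arm, as the interface text tells. Its arguments: {"type":"object","properties":{"rows":{"type":"string"},"squeeze":{"type":"number"}},"required":["rows"]}

```bash
ls; mkdir -p pics; python3 - <<'E'
from station import arm
import cv2,numpy as np
for n in("top","side"):
    p,d=arm.grab_frame(n); cv2.imwrite(f"pics/{n}0.png",p); np.savez(f"{n}0.npz",p=p,d=d)
    m=arm.camera_model(n); print(n,np.round(m["mtx"],1).tolist(),np.round(m["camera_from_world"],3).tolist())
print(arm.get_state())
E
```

```text
pics
top [[533.4, 0.0, 272.2], [0.0, 533.4, 219.3], [0.0, 0.0, 1.0]] [[0.022, -1.0, 0.014, 0.023], [-0.981, -0.024, -0.192, 0.521], [0.192, -0.009, -0.981, 1.178], [0.0, 0.0, 0.0, 1.0]]
side [[478.1, 0.0, 281.4], [0.0, 478.1, 204.8], [0.0, 0.0, 1.0]] [[0.729, -0.685, -0.015, -0.329], [-0.49, -0.506, -0.709, 0.316], [0.478, 0.524, -0.705, 0.717], [0.0, 0.0, 0.0, 1.0]]
{'t': 0.1, 'q': array([ 1.51110185e+00,  3.59349847e-01,  1.11189389e-02, -3.15723152e-04,
       -1.22413584e+00, -2.88081878e-01]), 'qd': array([ 1.89380073e-03,  2.72264411e-04,  4.20468534e-03,  1.12775941e-03,
       -4.11709327e-04, -5.25572793e-05]), 'joint_efforts': array([-1.31712888e-03, -5.84164810e+01,  2.93750006e+01,  7.01553270e+00,
        1.01078750e-02, -5.72300632e-05]), 'eef_pos': array([0.2299322 , 0.63414603, 0.233679  ]), 'ee_rot': array([ 3.14000261e+00, -1.61640236e-04, -3.47883728e-01]), 'force': array([-0.13932802, -0.1059087 , -0.43614899]), 'moment': array([-0.02565896,  0.05436422,  0.01360207]), 'gripper_force': 0.0, 'width': 0.08751912980478585}
```

View pics/top0.png

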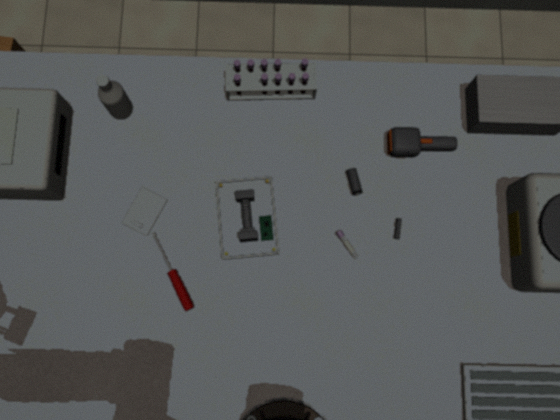

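View pics/side0.png

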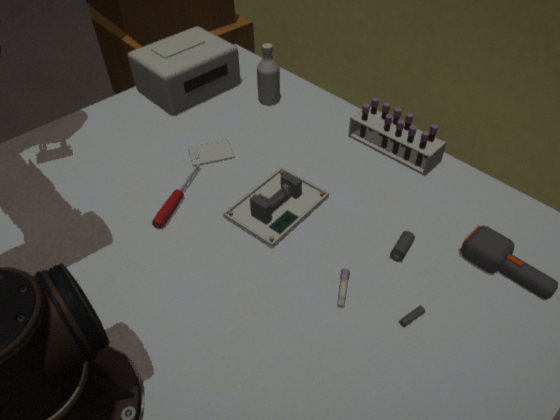

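The top view shows the dock at about (247,218), the thick cell at (354,181), the slim cell at (397,228) and the tube at (346,243). In the side view the dock is at (276,206) and the thick cell at (402,246). I'll take zoomed crops next.

```bash
cat > h.py <<'E'
import cv2,numpy as np
from station import arm
def cam(n):
    m=arm.camera_model(n); T=m["camera_from_world"]; return np.array(m["mtx"]),np.array(T)
def ray(n,uv):
    K,T=cam(n); d=np.linalg.inv(K)@np.array([uv[0],uv[1],1.]); R=T[:3,:3]
    return -R.T@T[:3,3],R.T@d
def onz(n,uv,z):
    o,d=ray(n,uv); return o+d*(z-o[2])/d[2]
def proj(n,P):
    K,T=cam(n); c=K@(T[:3,:3]@np.asarray(P)+T[:3,3]); return c[:2]/c[2]
def cloud(n,d):
    K,T=cam(n); v,u=np.mgrid[:420,:560]; c=np.stack([(u-K[0,2])/K[0,0]*d,(v-K[1,2])/K[1,1]*d,d],-1)
    return (c-T[:3,3])@T[:3,:3]
def tri(uvt,uvs):
    A=[];b=[]
    for n,uv in(("top",uvt),("side",uvs)):
        o,d=ray(n,uv); d/=np.linalg.norm(d); M=np.eye(3)-np.outer(d,d); A.append(M); b.append(M@o)
    return np.linalg.lstsq(np.vstack(A),np.hstack(b),rcond=None)[0]
E
python3 - <<'E'
from h import *
def crop(n,u,v,w,h,s):
    p=np.load(n+"0.npz")["p"][v:v+h,u:u+w]; p=np.clip(p.astype(float)*1.9,0,255).astype(np.uint8)
    return cv2.resize(p,None,fx=s,fy=s,interpolation=cv2.INTER_CUBIC)
a=np.hstack([crop("top",210,170,72,96,5.5556),crop("side",220,165,114,84,1)[:0].reshape(0,0,3)]) if 0 else crop("top",210,170,75,95,5)
b=crop("side",220,165,115,85,4)[:340,:460]
c=crop("top",335,160,46,45,4); d=crop("side",380,225,46,45,4)
W=np.zeros((560,840,3),np.uint8); W[:475,:375]=a; W[:340,375:835]=b; W[345:525,380:564]=c; W[345:525,570:754]=d
cv2.imwrite("pics/z.png",W[:560,:800])
for n in("top","side"):
    z=np.load(n+"0.npz"); C=cloud(n,z["d"]); X=C[...,0];Y=C[...,1];Z=C[...,2]
    g=z["p"].max(2)
    print(n,"bench z",np.median(Z[(X>.45)&(X<.7)&(abs(Y)<.05)]) )
    box={"top":(335,160,46,45),"side":(380,225,46,45)}[n]; u,v,w,h=box
    m=np.zeros(g.shape,bool); m[v:v+h,u:u+w]=True
    s=m&(g<100); print(n,"cell px",s.sum(),"bg",np.median(g[m]))
    P=C[s&(Z>.008)]; print(P[:,2].max(),P.mean(0)); 
    q=cv2.minAreaRect(np.argwhere(s)[:,::-1].astype(np.float32)); print(q)
E
```

```text
top bench z 0.0009096188721487949
top cell px 662 bg 101.0
1.2555892859647573 [ 0.61704498 -0.15577866  0.04346117]
((357.5, 182.0), (44.0, 45.0), 90.0)
side bench z 0.0016114599932965808
side cell px 458 bg 127.0
0.7245334993021387 [ 0.6150484  -0.16186291  0.02790377]
((401.94805908203125, 245.81454467773438), (14.980203628540039, 32.95644760131836), 29.357751846313477)
```

View pics/z.png

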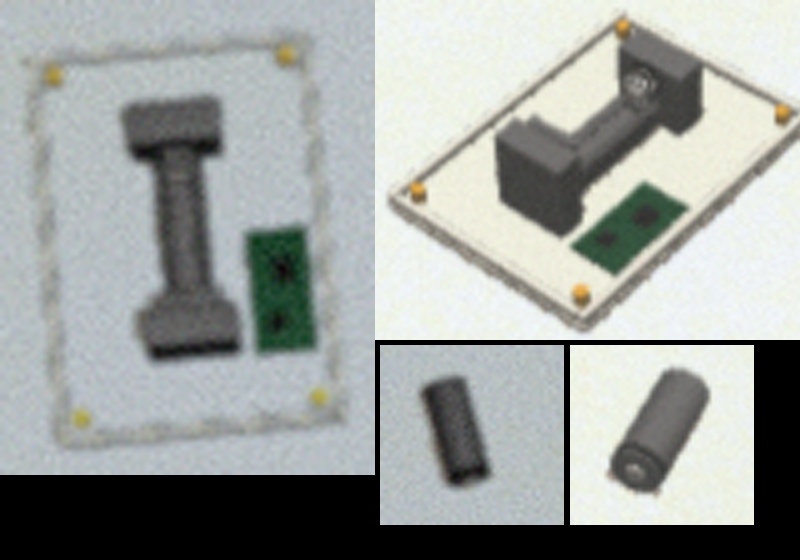

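The crops show the dock's orange posts at crop pixels top (54,75), (287,55), (319,397), (82,418) and side (418,192), (623,27), (783,113), (581,294). The spring block is at the far end and the lip block at the near end. The cell's bright contact faces the robot.

```bash
python3 - <<'E'
from h import *
np.set_printoptions(precision=4,suppress=True)
T=[(54,75),(287,55),(319,397),(82,418)]; S=[(623,27),(783,113),(581,294),(418,192)]
P=[]
for t,s in zip(T,S):
    a=np.array(t)/5+[210,170]-.4; b=(np.array(s)-[375,0])/4+[220,165]-.4
    P.append(tri(a,b)); print(P[-1],onz("top",a,.012)[:2],onz("side",b,.012)[:2])
P=np.array(P); c=P.mean(0); ax=(P[2]+P[3]-P[0]-P[1])/2; yaw=np.arctan2(ax[1],ax[0]); ay=(P[1]+P[2]-P[0]-P[3])/2
print("dock",c,"yaw",yaw,np.arctan2(ay[1],ay[0])-np.pi/2,np.linalg.norm(ax),np.linalg.norm(ay))
R=np.array([[np.cos(yaw),np.sin(yaw)],[-np.sin(yaw),np.cos(yaw)]])
for n in("top","side"):
    z=np.load(n+"0.npz"); C=cloud(n,z["d"]); C[z["d"]<=0]=9
    L=(C[...,:2]-c[:2])@R.T; Z=C[...,2]; sel=(abs(L[...,0])<.09)&(abs(L[...,1])<.05)&(Z>.02)&(Z<.08)
    for lo,hi in((-.09,-.03),(-.03,.02),(.02,.09)):
        s=sel&(L[...,0]>lo)&(L[...,0]<hi)
        if lo!=-.03: s&=Z>.042
        q=L[s]; print(n,lo,s.sum(),"x pct",np.percentile(q[:,0],[2,10,50,90,98]),"y",np.percentile(q[:,1],[2,10,50,90,98]),"z",np.percentile(Z[s],[10,50,90,98]))
    # cell
    m=(abs(C[...,0]-.615)<.06)&(abs(C[...,1]+.155)<.05)&(Z>.010)&(Z<.04)
    q=C[m]; w,V=np.linalg.eigh(np.cov(q[:,:2].T)); v=V[:,1]; v*=-np.sign(v[0]); e=(q[:,:2]-q[:,:2].mean(0))@v
    print(n,"cell",q.mean(0),"yaw",np.arctan2(v[1],v[0]),"ext",np.percentile(e,[1,99]), np.percentile(q[:,2],[50,98]))
    mid=q[:,:2].mean(0)+v*np.mean(np.percentile(e,[1,99])); print(mid)
E
```

```text
[0.6066 0.1613 0.0179] [0.6094 0.1611] [0.6099 0.167 ]
[0.6196 0.0501 0.0181] [0.6222 0.0494] [0.6233 0.0548]
[0.455  0.0309 0.0171] [0.4565 0.0304] [0.457  0.0347]
[0.4421 0.1416 0.0165] [0.4439 0.1412] [0.4433 0.1459]
dock [0.5308 0.096  0.0174] yaw -3.024084162572061 -3.025754310231382 0.16567915325369448 0.1116947625177932
top -0.09 177 x pct [-0.0577 -0.0554 -0.0463 -0.0382 -0.034 ] y [-0.0198 -0.0163  0.0003  0.018   0.0217] z [0.0473 0.0507 0.0534 0.0554]
top -0.03 210 x pct [-0.0286 -0.024  -0.0056  0.0145  0.0189] y [-0.0102 -0.0083  0.0011  0.0103  0.0122] z [0.0238 0.0284 0.0336 0.0452]
top 0.02 205 x pct [0.0346 0.0373 0.0482 0.0576 0.0585] y [-0.0196 -0.0154  0.001   0.0169  0.0212] z [0.0528 0.0572 0.0603 0.0622]
top cell [ 0.623  -0.1591  0.0228] yaw -2.8745819863389057 ext [-0.0318  0.031 ] [0.0234 0.0301]
[ 0.6234 -0.159 ]
side -0.09 203 x pct [-0.0567 -0.055  -0.0442 -0.0375 -0.0334] y [-0.0231 -0.019   0.0003  0.0179  0.0193] z [0.0449 0.0513 0.0532 0.0546]
side -0.03 210 x pct [-0.0284 -0.0258 -0.009   0.0121  0.018 ] y [-0.0123 -0.0107 -0.0032  0.0068  0.0086] z [0.0243 0.0293 0.0397 0.0465]
side 0.02 291 x pct [0.0343 0.0396 0.0526 0.0583 0.0591] y [-0.0229 -0.018   0.0004  0.0183  0.0195] z [0.0459 0.0574 0.0596 0.0607]
side cell [ 0.6196 -0.1598  0.0231] yaw -2.9091286848589504 ext [-0.0362  0.0276] [0.0245 0.0287]
[ 0.6238 -0.1588]
```

Estimates: the dock's centre is at (0.531, 0.096) with yaw −3.024. The insert sits about +9 mm along dock x, which puts the actual seat at about (0.522, 0.095, 0.040). The cell is at (0.6235, −0.159) with yaw about −2.89. I'll move above it.

Call:
move_arm --rows "0 0 -8.57 0 0 0 0.07; 0 0 -8.57 0 0 0 0.07; 0 0 -8.57 0 0 0 0.07; 0 0 -8.57 0 0 0 0.07; 0 0 0 0.0123 0.0578 0.0077 0.07; 0 0 0 0.0123 0.0578 0.0077 0.07; 0 0 0 0.0123 0.0578 0.0077 0.07; 0 0 0 0.0123 0.0578 0.0077 0.07"

```text
t: 1.1
eef_pos: [0.3355, 0.4209, 0.2033]
ee_rot: [3.141, 0.0, 0.251]
force: [0.6, 0.4, 0.2]
width: 0.07
gripper_force: 0.0
```

Call:
move_arm --rows "0 0 0 0.0123 0.0578 0.0077 0.07; 0 0 0 0.0123 0.0578 0.0077 0.07; 0 0 0 0.0123 0.0578 0.0077 0.07; 0 0 0 0.0123 0.0578 0.0077 0.07; 0 0 0 0.0123 0.0578 0.0077 0.07; 0 0 0 0.0123 0.0578 0.0077 0.07; 0 0 0 0.0123 0.0578 0.0077 0.07; 0 0 0 0.0123 0.0578 0.0077 0.07"

```text
t: 2.1
eef_pos: [0.5455, -0.0027, 0.1419]
ee_rot: [-3.142, -0.0, 0.251]
force: [1.1, 1.3, 0.2]
width: 0.07
gripper_force: 0.0
```

Call:
move_arm --rows "0 0 0 0.0123 0.0578 0.0077 0.07; 0 0 0 0.0123 0.0578 0.0077 0.07; 0 0 0 0.0123 0.0578 0.0077 0.07; 0 0 0 0 0 0 0.07; 0 0 0 0 0 0 0.07"

```text
t: 2.72
eef_pos: [0.6231, -0.1599, 0.1183]
ee_rot: [-3.141, 0.001, 0.249]
force: [0.1, 0.5, -0.4]
width: 0.0701
gripper_force: 0.0
```

Call:
move_arm --rows "0 0 0 0 0 0.03 0.06; 0 0 0 0 0 0.03 0.06; 0 0 0 0 0 0.03 0.06; 0 0 0 0 0 0.018 0.06; 0 0 0 0 0 0 0.06; 0 0 0 0 0 0 0.06"

```text
t: 3.48
eef_pos: [0.6244, -0.1593, 0.0122]
ee_rot: [3.141, -0.001, 0.251]
force: [1.0, 0.7, -0.1]
width: 0.0598
gripper_force: 0.0
```

Call:
move_arm --rows "0 0 0 0 0 0 0.02; 0 0 0 0 0 0 0.02; 0 0 0 0 0 0 0.02; 0 0 0 0 0 0 0.02; 0 0 0 0 0 0 0.02; 0 0 0 0 0 0 0.02" --squeeze 40

```text
t: 4.22
eef_pos: [0.6238, -0.1597, 0.0111]
ee_rot: [3.142, 0.0, 0.251]
force: [-1.0, -0.7, 0.4]
width: 0.0252
gripper_force: 40.0
```

Call:
move_arm --rows "0 0 0 0 0 -0.02 0.02; 0 0 0 0 0 -0.04 0.02; 0 0 0 0 0 -0.04 0.02; 0 0 0 0 0 -0.02 0.02; 0 0 0 0 0 0 0.02; 0 0 0 0 0 0 0.02"

```text
t: 4.97
eef_pos: [0.6229, -0.1595, 0.1299]
ee_rot: [-3.141, 0.001, 0.25]
force: [-0.4, -0.8, -1.6]
width: 0.0249
gripper_force: 40.0
```

```bash
python3 - <<'E'
from h import *
p,d=arm.grab_frame("side"); s=arm.get_state(); print(s["eef_pos"],s["ee_rot"],s["force"])
P=s["eef_pos"]; u,v=proj("side",P).astype(int); print(u,v)
c=p[v-60:v+40,u-50:u+50]; cv2.imwrite("pics/g.png",cv2.resize(np.clip(c*1.9,0,255).astype(np.uint8),None,fx=6,fy=6,interpolation=cv2.INTER_CUBIC)); np.savez("g.npz",p=p,d=d)
E
```

```text
[ 0.62282835 -0.15953992  0.12958486] [-3.14075080e+00  2.09854380e-03  2.50232022e-01] [-0.28813274 -0.11182846 -1.46055252]
413 204
```

View pics/g.png

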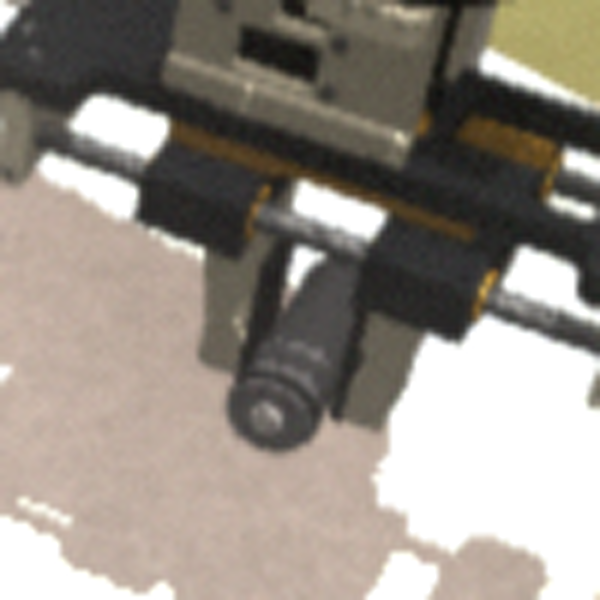

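The cell is gripped squarely, and its contact face is at crop (267,414). From that pixel I'll work out the cell's offset along the tool.

```bash
python3 - <<'E'
from h import *
P=np.array([.6228,-.1595,.1296]); yaw=.25
x=np.array([np.cos(yaw),np.sin(yaw),0]); y=np.array([np.sin(yaw),-np.cos(yaw),0]); z=np.array([0,0,-1.])
for n in [(267,414)]:
    uv=np.array(n)/6+[363,144]-.4
    o,d=ray("side",uv); t=((P-o)@y)/(d@y); q=o+t*d-P; print("x,z in tool",q@x,q@z)
    print("by z=-.003 assumption:",(onz("side",uv,.1326)-P)@np.c_[x,y,z])
E
```

```text
x,z in tool -0.03201839478899854 -0.007637766971499482
by z=-.003 assumption: [-0.02735365 -0.00103978 -0.003     ]
```

Call:
move_arm --rows "0 0 7.6 0 0 0 0.02; 0 0 0 -0.0161 -0.053 0 0.02; 0 0 0 -0.0161 -0.053 0 0.02; 0 0 0 -0.0161 -0.053 0 0.02; 0 0 0 -0.0161 -0.053 0 0.02; 0 0 0 -0.0161 -0.053 0 0.02"

```text
t: 5.78
eef_pos: [0.5112, 0.0952, 0.13]
ee_rot: [3.141, 0.002, 0.118]
force: [0.8, 0.8, -0.9]
width: 0.0251
gripper_force: 40.0
```

Call:
move_arm --rows "0 -8.6 0 0 0 0 0.02; 0 -8.6 0 0 0 0 0.02; 0 -8.6 0 0 0 0 0.02; 0 -8.6 0 0 0 0 0.02; 0 0 0 0 0 0 0.02; 0 0 0 0 0 0 0.02; 0 0 0 0 0 0 0.02"

```text
t: 6.65
eef_pos: [0.5124, 0.0941, 0.1321]
ee_rot: [-3.141, 0.598, 0.118]
force: [-0.8, -0.6, -0.7]
width: 0.0249
gripper_force: 40.0
```

```bash
python3 - <<'E'
from h import *
p,d=arm.grab_frame("side"); q,_=arm.grab_frame("top"); s=arm.get_state(); print(s["eef_pos"],s["ee_rot"],s["force"],s["q"])
a=cv2.resize(np.clip(p[130:255,215:345]*1.9,0,255).astype(np.uint8),(390,375)); b=cv2.resize(np.clip(q[150:275,180:310]*1.9,0,255).astype(np.uint8),(390,375))
cv2.imwrite("pics/t1.png",np.hstack([a,b]))
E
```

```text
[0.5124914  0.09418709 0.1324693 ] [-3.14080051  0.59730728  0.1187377 ] [-0.36329091  0.18175826 -0.82806096] [ 0.42564486  0.56837104  0.02591948 -0.17159715 -1.60291737  1.3089117 ]
```

View pics/t1.png

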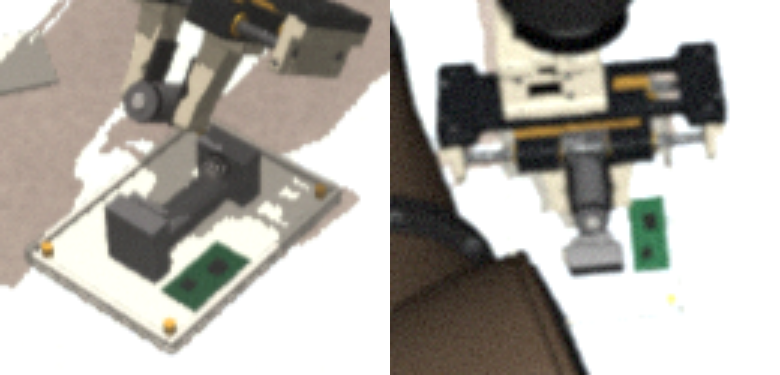

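The cell is tilted with its tip at top montage (592,221) and side montage (142,100). I'll triangulate it against the dock line.

```bash
python3 - <<'E'
from h import *
np.set_printoptions(precision=4,suppress=True)
a=np.array([(592-390)/3+180,221/3+150])-.33; b=np.array([142/3+215,100/3+130])-.33
q=tri(a,b); u=np.array([-.9931,-.1173]); v=np.array([.1173,-.9931])
P=np.array([.5125,.0942,.1325]); x=np.array([.8196,.0968,-.5646]); z=np.array([-.5607,-.0662,-.8253])
print("tip",q,"pred",P-.0315*x-.002*z, "tool x/z",(q-P)@x,(q-P)@z)
c=np.array([.5308,.096]); print("tip in dock",(q[:2]-c)@u,(q[:2]-c)@v, "tcp",(P[:2]-c)@u,(P[:2]-c)@v)
for w in(a,b): pass
print(onz("top",a,q[2])-q,onz("side",b,q[2])-q)
E
```

```text
tip [0.4897 0.089  0.1533] pred [0.4878 0.0913 0.1519] tool x/z -0.030900557263522126 -0.004008467416925552
tip in dock 0.04162667142206207 0.0021434130658148113 tcp 0.01838487000000009 -0.0003590100000000151
[ 0.0003 -0.0002 -0.    ] [-0.0003  0.0001  0.    ]
```

Call:
move_arm --rows "0 0 0 -0.0016 -0.0012 0.0011 0.02; 0 0 0 0.0113 0 0.0165 0.02; 0 0 0 0.0113 0 0.0165 0.02; 0 0 0 0.0085 0 0.0124 0.02; 0 0 0 0.0057 0 0.0083 0.02; 0 0 0 0 0 0 0.02; 0 0 0 0 0 0 0.02"

```text
t: 7.62
eef_pos: [0.5109, 0.095, 0.0662]
ee_rot: [3.142, 0.6, 0.118]
force: [-0.4, 0.7, -1.6]
width: 0.025
gripper_force: 40.0
```

```bash
python3 - <<'E'
from h import *
p,d=arm.grab_frame("side"); q,_=arm.grab_frame("top"); s=arm.get_state(); print(s["eef_pos"],s["ee_rot"],s["force"],s["moment"])
a=cv2.resize(np.clip(p[150:235,225:325]*1.9,0,255).astype(np.uint8),(500,425)); b=cv2.resize(np.clip(q[180:265,215:275]*1.9,0,255).astype(np.uint8),(300,425))
cv2.imwrite("pics/t2.png",np.hstack([a,b]))
E
```

```text
[0.51101827 0.09511313 0.0664948 ] [-3.14132921  0.59922217  0.11809925] [-0.31377209 -0.1926984  -0.72480609] [ 0.21235797 -2.05582744 -0.00961494]
```

View pics/t2.png

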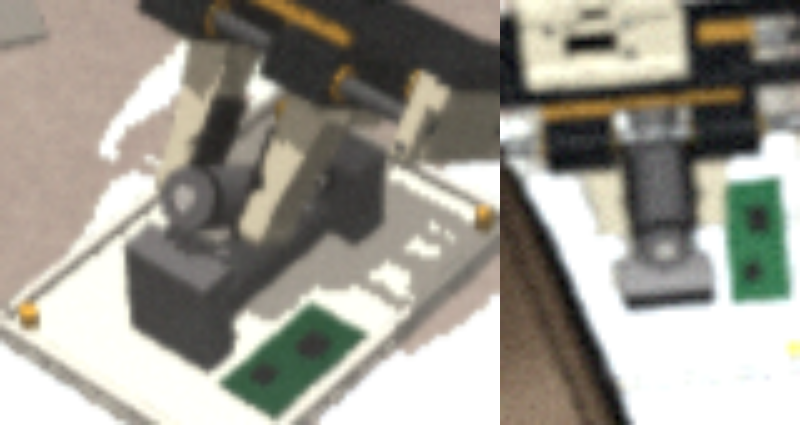

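Laterally the cell lines up with the insert: tip column 667 and lip block centre 668 in the crop. I'll lower the last 8 mm gently, then push onto the spring.

Call:
move_arm --rows "0 0 0 0.0011 0 0.0017 0.02; 0 0 0 0.0011 0 0.0017 0.02; 0 0 0 0.0011 0 0.0017 0.02; 0 0 0 0.0011 0 0.0016 0.02; 0 0 0 0 0 0 0.02; 0 0 0 0 0 0 0.02; 0 0 0 0 0 0 0.02; 0 0 0 0 0 0 0.02"

```text
t: 8.72
eef_pos: [0.5108, 0.0948, 0.0599]
ee_rot: [3.141, 0.6, 0.119]
force: [0.1, 1.4, 12.4]
width: 0.0251
gripper_force: 40.0
```

Call:
move_arm --rows "0 0 0 0.0008 0 -0.0006 0.02; 0 0 0 0.0008 0 -0.0006 0.02; 0 0 0 0.0008 0 -0.0006 0.02; 0 0 0 0.0008 0 -0.0006 0.02; 0 0 0 0 0 0 0.02; 0 0 0 0 0 0 0.02; 0 0 0 0 0 0 0.02; 0 0 0 0 0 0 0.02"

```text
t: 9.72
eef_pos: [0.5146, 0.0955, 0.058]
ee_rot: [-3.142, 0.6, 0.118]
force: [1.8, -0.2, 1.5]
width: 0.0247
gripper_force: 40.0
```

Call:
move_arm --rows "0 0 0 0.0008 0 -0.0006 0.02; 0 0 0 0.0008 0 -0.0006 0.02; 0 0 0 0.0008 0 -0.0006 0.02; 0 0 0 0 0 0 0.02; 0 0 0 0 0 0 0.02; 0 0 0 0 0 0 0.02"

```text
t: 10.48
eef_pos: [0.5173, 0.0958, 0.0582]
ee_rot: [3.142, 0.6, 0.118]
force: [-0.9, 0.6, -1.2]
width: 0.025
gripper_force: 40.0
```

```bash
python3 - <<'E'
from h import *
p,d=arm.grab_frame("side"); q,_=arm.grab_frame("top")
F=[]
for i in range(3): arm.grab_frame("top"); F.append(arm.get_state()["force"])
s=arm.get_state(); print(s["eef_pos"],s["ee_rot"],np.mean(F,0),s["moment"])
a=cv2.resize(np.clip(p[150:235,225:325]*1.9,0,255).astype(np.uint8),(500,425)); b=cv2.resize(np.clip(q[180:265,215:275]*1.9,0,255).astype(np.uint8),(300,425))
cv2.imwrite("pics/t3.png",np.hstack([a,b]))
E
```

```text
[0.51735437 0.09585201 0.05827164] [-3.14156621  0.60036866  0.11789433] [ 0.35541651 -0.1389934  -1.28360102] [ 0.23971287 -2.10624024  0.02252138]
```

View pics/t3.png

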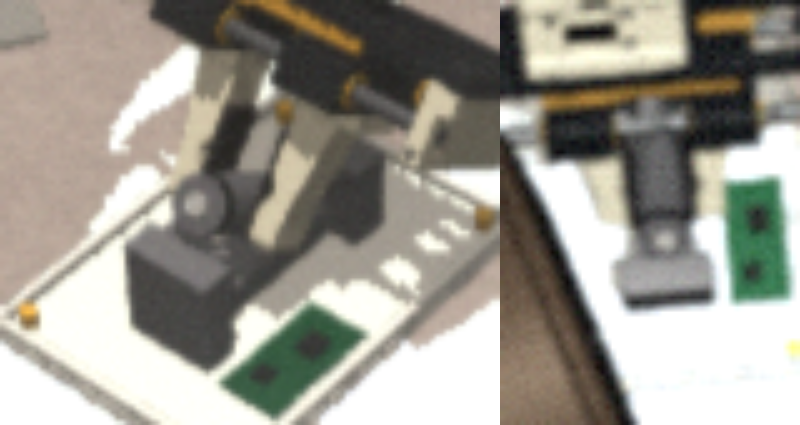

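Free of contact; the earlier bump was most likely the fingers' front corner on the lip. I'll keep pushing towards the spring.

Call:
move_arm --rows "0 0 0 0.0008 0 -0.0006 0.02; 0 0 0 0.0008 0 -0.0006 0.02; 0 0 0 0.0008 0 -0.0006 0.02; 0 0 0 0.0008 0 -0.0006 0.02; 0 0 0 0 0 0 0.02; 0 0 0 0 0 0 0.02; 0 0 0 0 0 0 0.02; 0 0 0 0 0 0 0.02"

```text
t: 11.72
eef_pos: [0.5212, 0.0963, 0.0584]
ee_rot: [3.142, 0.601, 0.118]
force: [-1.0, -0.5, -1.0]
width: 0.025
gripper_force: 40.0
```

```bash
cat > f.py <<'E'
from h import *
F=[]
for i in range(4): arm.grab_frame("top"); F.append(arm.get_state()["force"])
s=arm.get_state(); print(s["t"],s["eef_pos"],s["ee_rot"],np.mean(F,0).round(2),s["moment"].round(2))
E
python3 f.py
```

```text
11.925 [0.52126149 0.0962933  0.05842948] [3.14156975 0.60057132 0.11787993] [-1.42 -0.23 -1.32] [ 0.16 -1.6  -0.01]
```

Call:
move_arm --rows "0 0 0 0.0008 0 0.0012 0.02; 0 0 0 0.0008 0 -0.0006 0.02; 0 0 0 0.0008 0 -0.0006 0.02; 0 0 0 0.0008 0 -0.0006 0.02; 0 0 0 0.0008 0 -0.0006 0.02; 0 0 0 0.0008 0 -0.0006 0.02; 0 0 0 0.0008 0 -0.0006 0.02; 0 0 0 0 0 0 0.02"

```text
t: 12.92
eef_pos: [0.5271, 0.0969, 0.0572]
ee_rot: [3.141, 0.601, 0.118]
force: [-5.6, -0.3, 3.2]
width: 0.0251
gripper_force: 40.0
```

```bash
python3 f.py
```

```text
13.125 [0.52709382 0.09692118 0.05726665] [3.14153499 0.60081859 0.11782689] [-4.87 -0.05  3.92] [-0.03  0.31 -0.04]
```

Call:
move_arm --rows "0 0 0 0.0008 0 -0.0006 0.02; 0 0 0 0.0008 0 -0.0006 0.02; 0 0 0 0.0008 0 -0.0006 0.02; 0 0 0 0.0008 0 -0.0006 0.02; 0 0 0 0.0006 0 -0.0004 0.02; 0 0 0 0 0 0 0.02; 0 0 0 0 0 0 0.02"

```text
t: 14.0
eef_pos: [0.5309, 0.0974, 0.0574]
ee_rot: [3.141, 0.603, 0.118]
force: [-7.9, 0.1, 3.5]
width: 0.0251
gripper_force: 40.0
```

```bash
python3 f.py; python3 - <<'E'
from h import *
p,d=arm.grab_frame("side"); q,_=arm.grab_frame("top")
a=cv2.resize(np.clip(p[150:235,225:325]*1.9,0,255).astype(np.uint8),(500,425)); b=cv2.resize(np.clip(q[180:265,215:275]*1.9,0,255).astype(np.uint8),(300,425))
cv2.imwrite("pics/t4.png",np.hstack([a,b]))
E
```

```text
14.2 [0.53092368 0.09734244 0.05742463] [3.14143292 0.6026643  0.11768156] [-6.73 -0.19  3.98] [-0.02  1.03 -0.08]
```

View pics/t4.png

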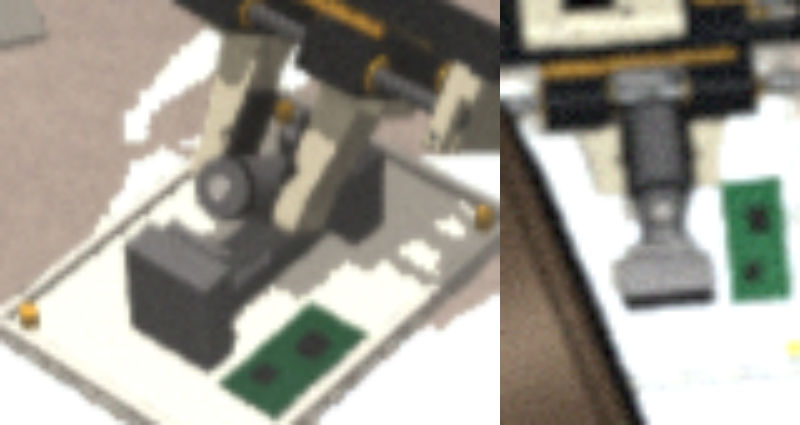

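The pose is as intended, with about 8 mm between the tip and the lip edge in the top view. I'll push a little more and take more force samples.

Call:
move_arm --rows "0 0 0 0.0005 0 -0.0003 0.02; 0 0 0 0.0005 0 -0.0003 0.02; 0 0 0 0 0 0 0.02; 0 0 0 0 0 0 0.02"

```text
t: 14.8
eef_pos: [0.5319, 0.0975, 0.0574]
ee_rot: [3.141, 0.603, 0.118]
force: [-8.4, -0.3, 4.4]
width: 0.0248
gripper_force: 40.0
```

```bash
sed -i 's/range(4)/range(10)/' f.py; python3 f.py
```

```text
15.3 [0.53187913 0.09746528 0.0573901 ] [3.14139264 0.60310285 0.11758787] [-7.93 -0.34  4.1 ] [-0.04  1.26 -0.08]
```

Force −7.9 N means about 10.7 mm of spring travel. Now I'll roll down from 0.6 to 0.4 rad.

Call:
move_arm --rows "0 2.87 0 0.0005 0 0.0014 0.02; 0 2.87 0 0.0005 0 0.0014 0.02; 0 2.87 0 0.0005 0 0.0014 0.02; 0 2.87 0 0.0005 0 0.0014 0.02; 0 0 0 0 0 0 0.02; 0 0 0 0 0 0 0.02"

```text
t: 16.05
eef_pos: [0.5302, 0.0973, 0.0512]
ee_rot: [3.142, 0.403, 0.117]
force: [-7.8, 0.3, 1.0]
width: 0.0253
gripper_force: 40.0
```

```bash
python3 f.py
```

```text
16.55 [0.53033299 0.09730541 0.05104018] [3.14145498 0.40339031 0.11740953] [-8.11 -0.44  1.98] [-0.04  1.68 -0.11]
```

Call:
move_arm --rows "0 2.87 0 0.0006 0 0.0013 0.02; 0 2.87 0 0.0006 0 0.0013 0.02; 0 2.87 0 0.0006 0 0.0013 0.02; 0 2.87 0 0.0006 0 0.0013 0.02; 0 0 0 0 0 0 0.02; 0 0 0 0 0 0 0.02"

```text
t: 17.3
eef_pos: [0.5295, 0.0972, 0.0449]
ee_rot: [3.141, 0.205, 0.117]
force: [-11.0, 1.0, 0.3]
width: 0.025
gripper_force: 40.0
```

```bash
python3 f.py
```

```text
17.8 [0.52957721 0.0971887  0.04483438] [3.14138615 0.20526243 0.11682429] [-11.05   1.34   1.65] [ 0.41  3.52 -0.11]
```

Call:
move_arm --rows "0 0 0 -0.0005 0 0.0001 0.02; 0 0 0 -0.0005 0 0.0001 0.02; 0 0 0 0 0 0 0.02; 0 0 0 0 0 0 0.02"

```text
t: 18.3
eef_pos: [0.5294, 0.0972, 0.0449]
ee_rot: [3.142, 0.204, 0.117]
force: [-9.3, 0.7, 0.7]
width: 0.025
gripper_force: 40.0
```

```bash
python3 f.py;  python3 - <<'E'
from h import *
p,d=arm.grab_frame("side"); q,_=arm.grab_frame("top")
a=cv2.resize(np.clip(p[150:235,225:325]*1.9,0,255).astype(np.uint8),(500,425)); b=cv2.resize(np.clip(q[180:265,215:275]*1.9,0,255).astype(np.uint8),(300,425))
cv2.imwrite("pics/t5.png",np.hstack([a,b]))
E
```

```text
18.8 [0.52944796 0.09722969 0.044881  ] [3.14152195 0.20366015 0.11700793] [-8.72  0.27 -0.01] [ 0.27  2.5  -0.03]
```

View pics/t5.png

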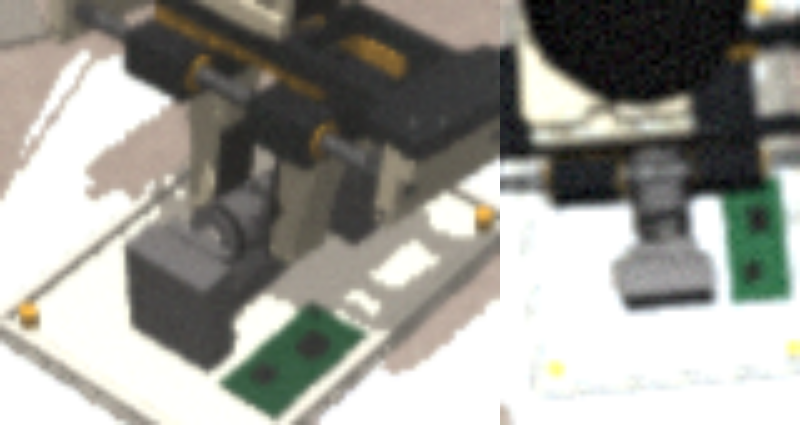

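The cell is passing in front of the lip and compression is about 12 mm, a little under solid. I'll finish the roll to level.

Call:
move_arm --rows "0 2.9 0 0.0001 0 0.0015 0.02; 0 2.9 0 0.0001 0 0.0015 0.02; 0 0 0 0 0 0 0.02; 0 0 0 0 0 0 0.02"

```text
t: 19.4
eef_pos: [0.5286, 0.0971, 0.0418]
ee_rot: [3.141, 0.103, 0.117]
force: [-10.3, 1.2, 0.1]
width: 0.0252
gripper_force: 40.0
```

```bash
python3 f.py
```

```text
19.9 [0.52868219 0.09706584 0.04173015] [3.14141743 0.1030397  0.11685286] [-10.23   1.51   0.15] [0.58 3.38 0.03]
```

Call:
move_arm --rows "0 0 0 -0.0005 0 0 0.02; 0 0 0 -0.0005 0 0 0.02; 0 2.9 0 0 0 0.0015 0.02; 0 2.9 0 0 0 0.0012 0.02; 0 0 0 0 0 0 0.02; 0 0 0 0 0 0 0.02"

```text
t: 20.65
eef_pos: [0.5281, 0.0969, 0.0391]
ee_rot: [3.141, 0.0, 0.117]
force: [-7.3, 0.1, -2.7]
width: 0.025
gripper_force: 40.0
```

```bash
python3 f.py
```

```text
21.15 [0.52816256 0.09692226 0.03903707] [3.14130188e+00 6.20056261e-04 1.17065319e-01] [-7.67  1.3  -2.31] [0.51 2.94 0.07]
```

Call:
move_arm --rows "0 0 0 0 0 0.0006 0.02; 0 0 0 0 0 0.0006 0.02; 0 0 0 0 0 0 0.02; 0 0 0 0 0 0 0.02"

```text
t: 21.65
eef_pos: [0.5283, 0.097, 0.0388]
ee_rot: [3.141, -0.0, 0.117]
force: [-11.1, 1.8, 7.8]
width: 0.0248
gripper_force: 40.0
```

```bash
python3 f.py
```

```text
22.15 [0.52829635 0.09699398 0.03874126] [3.14138730e+00 4.34307672e-05 1.17268605e-01] [-11.32   1.75   7.32] [0.5  4.14 0.05]
```

```bash
cat > c.py <<'E'
from h import *
np.set_printoptions(precision=4,suppress=True)
c=np.array([.5308,.096]); u=np.array([-.9931,-.1173]); v=np.array([.1173,-.9931])
for n in("top","side"):
    ds=np.stack([arm.grab_frame(n)[1] for _ in range(3)]); d=np.median(ds,0); C=cloud(n,d); L=C[...,:2]-c; U=L@u; V=L@v; Z=C[...,2]
    print(n,"u(mm): n, median/90pct z, v")
    for a in range(-40,62,4):
        s=(U>a/1e3)&(U<(a+4)/1e3)&(abs(V)<.008)&(Z>.03)&(Z<.12)&(d>0)
        if s.sum()>2: print(a,s.sum(),np.percentile(Z[s],[20,50,90]),end="; ")
    print()
E
python3 c.py
```

```text
top u(mm): n, median/90pct z, v
24 10 [0.0518 0.0534 0.0555]; 28 29 [0.0519 0.0564 0.1153]; 32 18 [0.0575 0.1121 0.1155]; 36 12 [0.056  0.0569 0.0584]; 40 14 [0.0548 0.0571 0.0586]; 44 12 [0.0561 0.0583 0.0603]; 48 10 [0.0581 0.0584 0.06  ]; 52 14 [0.0569 0.0577 0.0596]; 56 21 [0.0362 0.0492 0.0578]; 
side u(mm): n, median/90pct z, v
0 4 [0.0536 0.054  0.0543]; 4 9 [0.0528 0.0536 0.0556]; 8 15 [0.0531 0.0541 0.0554]; 12 14 [0.0499 0.0528 0.0545]; 16 14 [0.0516 0.0536 0.0543]; 20 13 [0.0514 0.0538 0.0553]; 24 11 [0.052  0.0533 0.0555]; 28 18 [0.0543 0.1147 0.116 ]; 32 25 [0.0601 0.1128 0.1151]; 36 11 [0.0584 0.0591 0.0599]; 40 10 [0.0581 0.0588 0.0592]; 44 10 [0.0582 0.0589 0.0602]; 48 10 [0.0583 0.0589 0.0595]; 52 13 [0.0584 0.0587 0.0595]; 56 59 [0.0364 0.0455 0.0574];
```

The depth readings show the cell level (top z constant from u=0 to 26 mm), with its axis at about the seat height and in front of the lip. I'll ease it forward under the lip with the spring.

Call:
move_arm --rows "0 0 0 -0.0005 0 -0.0006 0.02; 0 0 0 -0.001 0 0 0.02; 0 0 0 -0.001 0 0 0.02; 0 0 0 -0.001 0 0 0.02; 0 0 0 -0.001 0 0 0.02; 0 0 0 0 0 0 0.02; 0 0 0 0 0 0 0.02"

```text
t: 23.32
eef_pos: [0.5251, 0.0966, 0.0392]
ee_rot: [3.141, -0.002, 0.118]
force: [-5.2, 0.5, -3.7]
width: 0.0249
gripper_force: 40.0
```

```bash
python3 f.py
```

```text
23.825 [0.52506478 0.09662091 0.03917058] [ 3.14144425e+00 -1.69852616e-03  1.17555326e-01] [-5.31  0.38 -3.91] [0.11 1.99 0.04]
```

Call:
move_arm --rows "0 0 0 -0.0005 0 0.0003 0.02; 0 0 0 -0.001 0 0 0.02; 0 0 0 -0.001 0 0 0.02; 0 0 0 0 0 0 0.02; 0 0 0 0 0 0 0.02"

```text
t: 24.45
eef_pos: [0.5232, 0.0965, 0.0393]
ee_rot: [3.142, -0.003, 0.118]
force: [-3.9, -0.9, -3.5]
width: 0.0251
gripper_force: 40.0
```

```bash
python3 f.py
```

```text
24.95 [0.52319486 0.0964791  0.0393056 ] [ 3.14152204e+00 -2.78141293e-03  1.17935033e-01] [-3.74 -1.08 -3.41] [-0.46  1.48 -0.04]
```

Call:
move_arm --rows "0 0 0 -0.0008 0 0.0004 0.02; 0 0 0 0 0 0 0.02; 0 0 0 0 0 0 0.02; 0 0 0 0 0 0 0.02"

```text
t: 25.45
eef_pos: [0.5225, 0.0964, 0.039]
ee_rot: [-3.142, -0.003, 0.118]
force: [-3.7, -1.7, -1.2]
width: 0.0251
gripper_force: 40.0
```

```bash
python3 f.py; python3 c.py
```

```text
25.95 [0.52245435 0.09643801 0.03894162] [-3.14158522e+00 -2.89928062e-03  1.17921268e-01] [-3.36 -1.68 -1.22] [-0.65  1.26 -0.05]
top u(mm): n, median/90pct z, v
28 8 [0.0498 0.0518 0.0529]; 32 15 [0.0568 0.0584 0.115 ]; 36 24 [0.058  0.0863 0.1149]; 40 19 [0.0571 0.0586 0.1146]; 44 12 [0.0566 0.0581 0.0596]; 48 10 [0.0562 0.0583 0.0599]; 52 14 [0.0566 0.0578 0.0587]; 56 20 [0.039  0.0504 0.0577]; 
side u(mm): n, median/90pct z, v
8 6 [0.0529 0.054  0.055 ]; 12 13 [0.0519 0.0538 0.055 ]; 16 13 [0.0523 0.0536 0.0546]; 20 12 [0.0496 0.053  0.0545]; 24 15 [0.0524 0.0541 0.0547]; 28 8 [0.0504 0.0537 0.0541]; 32 10 [0.0575 0.0594 0.1151]; 36 34 [0.0588 0.1127 0.1165]; 40 13 [0.0582 0.0586 0.1016]; 44 12 [0.0589 0.0593 0.0601]; 48 13 [0.0579 0.0592 0.0598]; 52 12 [0.0582 0.0587 0.0597]; 56 60 [0.0363 0.0455 0.0574];
```

The cell's near end is now under the lip and level. I'll release it.

Call:
move_arm --rows "0 0 0 0 0 0 0.03; 0 0 0 0 0 0 0.038; 0 0 0 0 0 0 0.046; 0 0 0 0 0 0 0.046; 0 0 0 0 0 0 0.046" --squeeze 10

```text
t: 26.88
eef_pos: [0.5225, 0.0965, 0.039]
ee_rot: [-3.142, -0.003, 0.118]
force: [-0.0, -0.8, 0.9]
width: 0.0458
gripper_force: 0.0
```

Call:
move_arm --rows "0 0 0 0 0 -0.01 0.046; 0 0 0 0 0 -0.02 0.046; 0 0 0 0 0 -0.04 0.046; 0 0 0 0 0 -0.05 0.046; 0 0 0 0.05 0 -0.02 0.046; 0 0 0 0.06 0 0 0.046; 0 0 0 0.06 0 0 0.046; 0 0 0 0 0 0 0.046"

```text
t: 27.88
eef_pos: [0.6935, 0.1163, 0.1774]
ee_rot: [3.141, -0.001, 0.117]
force: [-1.5, 0.2, -0.8]
width: 0.0461
gripper_force: 0.0
```

```bash
python3 c.py;  python3 - <<'E'
from h import *
p,d=arm.grab_frame("side"); q,_=arm.grab_frame("top")
print(arm.get_state()["t"],arm.get_state()["force"])
a=cv2.resize(np.clip(p[150:235,225:325]*1.9,0,255).astype(np.uint8),(500,425)); b=cv2.resize(np.clip(q[180:265,215:275]*1.9,0,255).astype(np.uint8),(300,425))
cv2.imwrite("pics/t6.png",np.hstack([a,b]))
E
```

```text
top u(mm): n, median/90pct z, v
-40 19 [0.0369 0.0432 0.0506]; -36 10 [0.0311 0.0393 0.0465]; -32 7 [0.038  0.0443 0.0492]; -28 3 [0.0455 0.0466 0.05  ]; -24 11 [0.0521 0.0526 0.055 ]; -20 12 [0.051  0.0524 0.0554]; -16 13 [0.0507 0.0531 0.0552]; -12 11 [0.0514 0.0527 0.0541]; -8 11 [0.0519 0.0525 0.0552]; -4 11 [0.0519 0.0532 0.0548]; 0 14 [0.0517 0.0548 0.0569]; 4 12 [0.0514 0.0521 0.054 ]; 8 11 [0.0505 0.0518 0.0548]; 12 11 [0.0507 0.052  0.0558]; 16 13 [0.0511 0.0521 0.0533]; 20 12 [0.0522 0.0526 0.0539]; 24 13 [0.0504 0.052  0.054 ]; 28 12 [0.0503 0.0527 0.0551]; 32 9 [0.0554 0.0562 0.0585]; 36 12 [0.0571 0.0577 0.0592]; 40 12 [0.0556 0.0568 0.059 ]; 44 12 [0.0562 0.0583 0.0605]; 48 12 [0.0564 0.0575 0.0592]; 52 13 [0.0561 0.0575 0.06  ]; 56 21 [0.036  0.05   0.0577]; 
side u(mm): n, median/90pct z, v
-40 39 [0.0366 0.0433 0.0508]; -36 7 [0.0394 0.0473 0.0494]; -32 3 [0.0349 0.0407 0.045 ]; -28 5 [0.0465 0.0514 0.0532]; -24 13 [0.0496 0.0527 0.0545]; -20 11 [0.0529 0.0541 0.0551]; -16 12 [0.0516 0.0538 0.0546]; -12 12 [0.0512 0.0528 0.0549]; -8 13 [0.0523 0.0534 0.055 ]; -4 12 [0.0518 0.0534 0.0545]; 0 12 [0.0513 0.0532 0.0548]; 4 14 [0.0523 0.0539 0.0552]; 8 16 [0.0503 0.0526 0.0546]; 12 13 [0.0504 0.0533 0.0545]; 16 13 [0.0512 0.0537 0.0555]; 20 13 [0.0528 0.0535 0.0544]; 24 12 [0.0505 0.0533 0.0542]; 28 10 [0.0516 0.0541 0.0553]; 32 6 [0.0584 0.0588 0.0595]; 36 10 [0.0576 0.0582 0.059 ]; 40 12 [0.0578 0.0586 0.0592]; 44 10 [0.0582 0.0588 0.0595]; 48 10 [0.0585 0.0587 0.0598]; 52 13 [0.0587 0.0589 0.0597]; 56 63 [0.0362 0.0464 0.0577]; 
28.275 [-0.08922819  0.28506736  0.48219225]
```

View pics/t6.png

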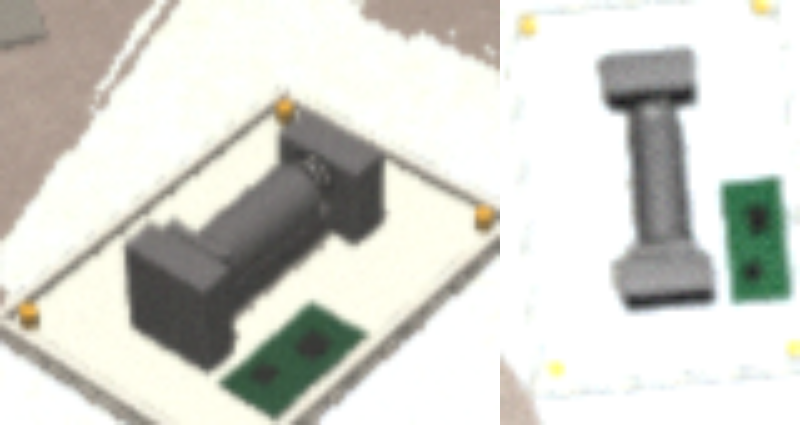

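The cell lies level with its near end under the lip and its flat end (crop about (318,165)) against the spring. Handing in.

```bash
python3 -c "
from station import arm
print(arm.job_done())"
```

```text
the job is handed in; nothing more can be done
None
```

The thick cell lies level in the cradle, flat end on the spring and contact end under the lip. The job was handed in at about 28 s; the highest wrist force I read was about 14 N, and I saw no sign of the other items being touched.

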